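Right the fallen dropper bottle and hold it up for a leak check

TASK

The brown dropper bottle has been knocked over. Stand it upright on the bench top beside the tray and let go of it so that it stands by itself for a moment; then pick it up, keep it upright, and hold it still over the pale specimen tray with its base about 10 cm above the tray, so that I can check underneath for leaks. Finish while still holding it there, and do not disturb the tray or the other things.

Things in the scene. Friction and masses are not known exactly. Their poses are not given: they have to be found in the camera images.
- bottle: Brown dropper bottle, pale label, black rubber bulb on top, 102 mm tall, about 70 g. Body 33 mm wide from base to 70 mm up, collar 24 mm wide to 77 mm, bulb 13 mm wide to 102 mm. Origin: centre of its base; z axis runs from base to bulb. It starts lying on its side on the bench, axis level and 16 mm up, bulb pointing roughly away from the robot. Upright on the bench its origin is at height 0.
- tray: Shallow open rectangular pale grey tray, loose, lying on the bench, long side roughly away from the robot: 130 mm along its x, 200 mm along its y, rim 17 mm high, floor about 3 mm thick, 0.5 kg. Origin at the centre of its underside, z up. Two small specimens stand in it. It may be left or right of the bottle. Not to be disturbed.
- red_specimen: Red mounted specimen, a puck of 31 mm diameter, 21 mm high, standing in the tray; origin at the centre of its underside. Not to be disturbed.
- blue_specimen: Blue mounted specimen, a puck of 26 mm diameter, 18 mm high, standing in the tray; origin at the centre of its underside. Not to be disturbed.
- grey_specimen: Grey mounted specimen, a puck of 31 mm diameter, 17 mm high, on the bench behind the work; origin at the centre of its underside. Not to be disturbed.
- test_block: Round silvery steel hardness test block, 65 mm diameter, 12 mm high, on the bench behind the work; origin at the centre of its underside. Not to be disturbed.
- loupe: Black folding loupe, 34 x 77 mm, 13 mm high, lying on the bench behind the work; origin at the centre of its underside. Not to be disturbed.
- furnace_cabinet: Fixed obstacle: white instrument cabinet on the bench, on the left, 0.40 m deep (x), 0.47 m wide (y), 0.30 m high, papers on top. Origin at its foot; its front face is 0.18 m nearer the robot than the origin, its right side 0.24 m to the right of it. The arm starts in front of it: draw back or lift before swinging right. Behind the bench is a wall, 1.0 m ahead of the robot base.
There are look-alikes about, which are no part of the job. Leave any orange look-alike of the bottle alone.

How it is judged:
On the way:
1. the bottle stands upright and still on the bench top, by itself, not touched by the robot and not in the tray (angle between bottle's own z axis and vertical below 0.1 rad and height (world z) of bottle between -0.005 and 0.006 m and linear speed of bottle below 0.03 m/s and contact force between bottle and the arm below 0.05 N and contact force between bottle and the fingers below 0.05 N and contact force between bottle and tray below 0.02 N), for 0.3 s.
At the end, for the whole second after the job is handed in: The bottle is held between the fingers, upright within about 10 degrees and still (under 20 mm/s and 0.15 rad/s), the centre of its base over the inside of the tray (within 50 mm of the tray's centre across it and 85 mm along it) and 70 to 150 mm above the tray's underside; tray flat on the bench (contact force between bottle and the fingers above 1 N and angle between bottle's own z axis and vertical below 0.17 rad and z of bottle in the frame of tray between 0.07 and 0.15 m and x of bottle in the frame of tray between -0.05 and 0.05 m and y of bottle in the frame of tray between -0.085 and 0.085 m and linear speed of bottle below 0.02 m/s and angular speed of bottle below 0.15 rad/s and angle between tray's own z axis and vertical below 0.05 rad); the arm keeps its last pose, push and grip.
It fails at once if the tray or a specimen in it is moved more than 25 mm (distance of any of tray, red_specimen, blue_specimen from where it was at the start of the episode above 0.025 m).
It fails at once if the grey specimen, the test block or the loupe is moved more than 25 mm (distance of any of grey_specimen, test_block, loupe from where it was at the start of the episode above 0.025 m).
It also fails if it takes over 61 s, if anything falls off the work surface, if the arm or the gripper's body presses on something with over 40 N, if the wrist force passes 120 N, or if a joint passes its speed limit or range.

ROBOT

A 6-joint arm with a two-finger parallel gripper is mounted at the origin on a cart in front of the work surface, level with it; the furniture and walls round the work are solid. World frame = base frame: x ahead of the robot, y to its left, z up, the work surface at z = 0. Lengths are in m, angles in rad, forces in N, time in s.
With the tool pointing down it reaches from about 0.425 to 0.95 m from the base axis. Payload 3.5 kg.
Tool frame: the origin (TCP) lies at the very end of the fingers, on their centre line; the grasp point (between the pads) lies ctrl.tcp_to_grasp behind it (ctrl.tcp_to_grasp is the distance from the TCP to the grasp point, in m); z points along the fingers, y is the line along which they close (so a half turn about z gives the same grasp; the last joint's range is limited). The gripper opens to 85 mm and grips with 20 to 120 N. Pads are 22 mm wide; open, the fingers measure 114 mm over their backs; the gripper's body (76 mm by 85 mm) begins 54 mm behind the grasp point. The pads swing forward as they close: fully open they stand 13 mm farther back than shut.
Start: joints at [0.98, 0.286, 1.577, -0, 1.279, -0.15], TCP at [0.288, 0.61, 0.231] pointing down, gripper open.
Joint ranges: [-2.77, 2.77], [-0.9, 2.22], [0.21, 2.48], [-1.53, 4.67], [0.24, 2.81], [-2.84, 2.84]. Speed limits (rad/s): [2.79, 2.79, 3.14, 3.14, 3.14, 3.14].

INTERFACE

Orientations are given as a unit quaternion [x, y, z, w].
In Python, from plant import ctrl gives the robot as it stands.
- The arm moves only by the shell command python3 -m inch 'ROWS' [FORCE]. ROWS is JSON, a list of rows, each an object with "slide": the shift along the tool's x, y, z in cm, a list of three; "turn": the turn about the tool's z in rad; "grip": the finger opening in cm, from 0 to 8.54. A call has 1 to 20 rows; each row is the pose to reach, as a shift and turn from the pose commanded when the call began, along the tool's axes at that moment; what a row does not reach only later rows make up. A row lasts 1/10 s, in which the tool goes at most 50 mm and 8.59 degrees, less where a joint would pass 70% of its speed; a pose out of reach is approached as far as the arm can. A call with a gripper value outside its range is refused whole. The fingers move at their own pace and stop on an object; FORCE is the grip in N (left out, the last holds). Time passes only in rows, so rows that repeat a pose let the fingers close. It gives the time, the measured TCP pose, the force, the opening and the grip force at its end, in the units of the state.
- ctrl.get_state(): the state, without advancing time (a new reading comes with each control period).
- ctrl.read_camera(name): name is "scene" or "side" or "wrist"; returns (picture, depth): 400x640x3 uint8, red, green, blue; 400x640 float32, m along the optical axis (not along the pixel's ray), 0 where there is no reading.
- ctrl.camera_info(name): a dict with "K" (3x3 intrinsics, pixels), "camera_from_world" (4x4, takes a point from world to camera coordinates); the wrist camera has in their place "T_tool_cam" (4x4, takes a point from camera to tool coordinates, whose origin is the TCP and whose axes are the flange's). Camera axes: x right, y down, z forward; pixel columns grow to the right and rows downward; lengths in m; the calibration is good to about 2 mm. A picture is of the moment at which its call begins: read the wrist's pose just before it. camera_info takes no time and is no camera call.
- ctrl.sign_off(): hands the job in; it is judged then, once.
The state is a dict: "time": time; "qpos": joint angles; "dq": joint speeds; "joint_efforts": joint torques, N m; "eef_pos": TCP position; "tcp_rot": TCP orientation; "contact_force": force on the tool from outside, world axes, zero at the start; "wrist_torque": the same for the moment, N m; "opening": opening from 0.0 (shut) to 1.0 (fully open); "finger_force": force on a finger pad.
Only numpy, scipy, OpenCV 4.12 (cv2) and the standard library are available. Lean on these libraries where they do the work, as an engineer would, in place of code of your own. Each camera call takes 0.05 s, during which the arm holds its last target. There are 200 camera calls.

## Working session

There is one attempt and no reset: what is moved stays moved. The work goes in short steps, Python scripts to look and compute and a shell command to move; the robot and the scene stay as the last step left them, time stands still between calls to the robot, and variables do not carry over. Pictures are saved under pics/ and viewed, at most 13 in all, crops included, and the job is handed in when it is done.

```bash
mkdir -p pics; ls
cat > h.py <<'E'
import numpy as np, cv2
from plant import ctrl
from scipy.spatial.transform import Rotation as R
def cam(name):
    s=ctrl.get_state(); i=ctrl.camera_info(name); K=np.array(i["K"])
    rgb,d=ctrl.read_camera(name)
    if "camera_from_world" in i: T=np.linalg.inv(np.array(i["camera_from_world"]))
    else:
        W=np.eye(4); W[:3,:3]=R.from_quat(s["tcp_rot"]).as_matrix(); W[:3,3]=s["eef_pos"]; T=W@np.array(i["T_tool_cam"])
    return rgb,d,K,T
def pts(d,K,T):
    v,u=np.indices(d.shape); P=np.stack([(u-K[0,2])/K[0,0]*d,(v-K[1,2])/K[1,1]*d,d],-1)
    return P@T[:3,:3].T+T[:3,3]
def plane(u,v,z,K,T):
    r=T[:3,:3]@np.linalg.solve(K,[u,v,1.]); return T[:3,3]+r*(z-T[2,3])/r[2]
def save(n,rgb): cv2.imwrite("pics/"+n,rgb[...,::-1])
E
python3 - <<'E'
from h import *
for n in("scene","side"):
    r,d,K,T=cam(n); save(n+"0.png",r); np.savez(n+"0.npz",r=r,d=d,K=K,T=T); print(n,T[:3,3].round(2),K[0,0])
s=ctrl.get_state(); print(s,ctrl.tcp_to_grasp); print(R.from_quat(s["tcp_rot"]).as_matrix().round(3)); print(ctrl.camera_info("wrist"))
E
```

```text
pics
scene [ 0.05 -0.52  0.64] 363.61205809871086
side [ 0.15 -0.8   0.91] 491.87326308756064
{'time': 0.1, 'qpos': array([ 9.80005561e-01,  2.87127186e-01,  1.57802469e+00, -1.32306273e-05,
        1.27862101e+00, -1.49993965e-01]), 'dq': array([-0.00030708, -0.00159996, -0.00472512,  0.00134801, -0.00255879,
       -0.00035296]), 'joint_efforts': array([ 1.24309649e-03, -4.07296371e+01, -2.93699670e+01, -1.05606509e-04,
        3.41757324e-03, -1.59727996e-06]), 'eef_pos': array([0.28763198, 0.60998995, 0.2300553 ]), 'tcp_rot': array([ 2.18616408e-01,  9.75810267e-01, -1.01848503e-03, -3.88699051e-04]), 'contact_force': array([ 0.54898924,  0.6628324 , -0.14057092]), 'wrist_torque': array([0.00679644, 0.01995598, 0.01521457]), 'finger_force': 0.0, 'opening': 1.0005177472623705} 0.0187
[[-0.904  0.427 -0.001]
 [ 0.427  0.904 -0.002]
 [ 0.    -0.002 -1.   ]]
{'K': array([[327.92059411,   0.        , 317.32126703],
       [  0.        , 327.92059411, 198.97524324],
       [  0.        ,   0.        ,   1.        ]]), 'T_tool_cam': array([[-5.76402772e-05, -9.60085358e-01, -2.79707173e-01,
         7.20592864e-02],
       [ 9.99999274e-01, -3.92093900e-04,  1.13977548e-03,
        -6.02691513e-04],
       [-1.20395322e-03, -2.79706904e-01,  9.60084683e-01,
        -1.43426228e-01],
       [ 0.00000000e+00,  0.00000000e+00,  0.00000000e+00,
         1.00000000e+00]])}
```

View pics/scene0.png

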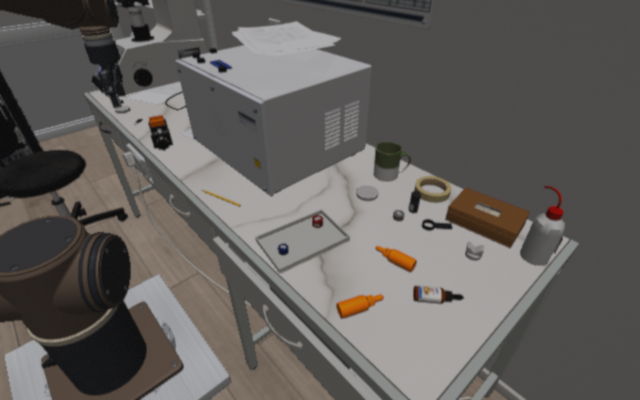

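View pics/side0.png

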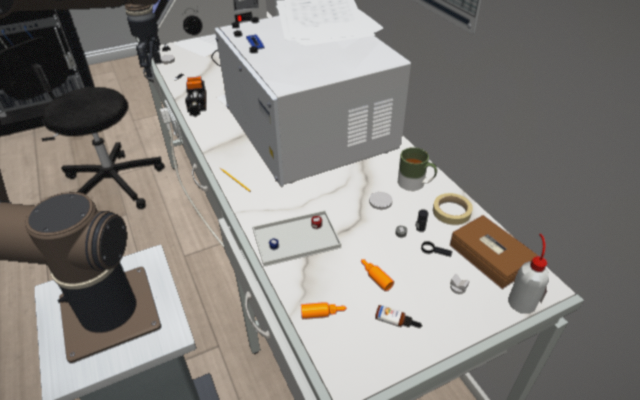

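The scene view shows the brown bottle at about (438,295), bulb pointing right, and the tray at (302,239). Two orange look-alikes lie at (360,304) and (397,258). The side view agrees, with the bottle at (397,316) and the tray at (297,237).

Run:
```python
from h import *
box={"scene":{"bottle":(408,280,470,308),"o1":(333,288,386,318),"o2":(372,243,420,272),"tray":(250,208,352,270)},
"side":{"bottle":(370,300,425,332),"o1":(297,297,350,322),"o2":(358,255,398,292),"tray":(246,208,346,268)}}
for n in box:
    f=np.load(n+"0.npz"); P=pts(f["d"],f["K"],f["T"])
    for k,(a,b,c,e) in box[n].items():
        q=P[b:e,a:c].reshape(-1,3); q=q[(q[:,2]>(0.007))&(q[:,2]<.05)]
        (cx,cy),wh,an=cv2.minAreaRect(q[:,:2].astype(np.float32)); 
        print(n,k,len(q),"c",round(cx,3),round(cy,3),np.round(wh,3),round(an,1),"zmax",q[:,2].max().round(3))
        if k=="bottle":
            m=q[:,:2].mean(0); U=np.linalg.svd(q[:,:2]-m,full_matrices=False)[2][0]; U*=np.sign(U[0]); t=(q[:,:2]-m)@U
            print(" axis",U.round(3),"ends",(m+U*t.min()).round(3),(m+U*t.max()).round(3))
    # cabinet
    q=P.reshape(-1,3); q=q[(q[:,2]>.1)&(q[:,2]<.28)&(q[:,0]>.3)&(q[:,0]<1)&(q[:,1]>0)]; print("cab",np.percentile(q,[2,10,50,98],axis=0).round(3).tolist())
```

```text
scene bottle 650 c 0.557 -0.315 [0.03 0.1 ] 42.6 zmax 0.033
 axis [ 0.691 -0.723] ends [ 0.519 -0.281] [ 0.589 -0.354]
scene o1 651 c 0.423 -0.221 [0.032 0.099] 68.0 zmax 0.034
scene o2 501 c 0.572 -0.183 [0.034 0.101] 16.5 zmax 0.034
scene tray 852 c 0.463 0.017 [0.134 0.201] 81.3 zmax 0.026
cab [[0.496, 0.029, 0.104], [0.499, 0.149, 0.122], [0.678, 0.239, 0.198], [1.0, 1.514, 0.277]]
side bottle 598 c 0.559 -0.316 [0.032 0.101] 41.2 zmax 0.036
 axis [ 0.707 -0.707] ends [ 0.521 -0.282] [ 0.592 -0.354]
side o1 570 c 0.425 -0.223 [0.033 0.099] 67.2 zmax 0.038
side o2 464 c 0.577 -0.183 [0.033 0.1  ] 13.2 zmax 0.036
side tray 884 c 0.464 0.016 [0.137 0.201] 81.0 zmax 0.028
cab [[0.445, 0.043, 0.103], [0.501, 0.204, 0.117], [0.654, 0.21, 0.183], [1.0, 1.272, 0.277]]
```

```bash
cat >> h.py <<'E'
def to(*ps):
    s=ctrl.get_state(); M=R.from_quat(s["tcp_rot"]).as_matrix(); print("now",np.round(s["eef_pos"],4),"yaw_y",np.degrees(np.arctan2(M[1,1],M[0,1])).round(2))
    for p in ps: print(p,"->",(100*M.T@(np.array(p)-s["eef_pos"])).round(2))
E
python3 - <<'E'
from h import *
to((.25,.40,.24),(.38,.21,.24),(.445,0,.24),(.49,-.2,.24),(.577,-.341,.16))
E
```

```text
now [0.2876 0.61   0.2301] yaw_y 64.74
(0.25, 0.4, 0.24) -> [ -5.56 -20.6   -0.95]
(0.38, 0.21, 0.24) -> [-25.42 -32.24  -0.93]
(0.445, 0, 0.24) -> [-40.26 -48.46  -0.9 ]
(0.49, -0.2, 0.24) -> [-52.86 -64.62  -0.87]
(0.577, -0.341, 0.16) -> [-66.75 -73.65   7.14]
```

```bash
python3 -m inch '[{"slide":[-1.4,-5,-1],"turn":0,"grip":8.5},{"slide":[-2.8,-10,-1],"turn":0,"grip":8.5},{"slide":[-4.2,-15,-1],"turn":0,"grip":8.5},{"slide":[-5.6,-20.6,-1],"turn":0,"grip":8.5},{"slide":[-5.6,-20.6,-1],"turn":0,"grip":8.5},{"slide":[-9.6,-23,-1],"turn":0,"grip":8.5},{"slide":[-13.6,-25.3,-1],"turn":0,"grip":8.5},{"slide":[-17.6,-27.6,-1],"turn":0,"grip":8.5},{"slide":[-21.5,-29.9,-1],"turn":0,"grip":8.5},{"slide":[-25.4,-32.2,-1],"turn":0,"grip":8.5},{"slide":[-28.4,-35.4,-1],"turn":0,"grip":8.5},{"slide":[-31.4,-38.6,-1],"turn":0,"grip":8.5},{"slide":[-34.4,-41.9,-1],"turn":0,"grip":8.5},{"slide":[-37.4,-45.2,-1],"turn":0,"grip":8.5},{"slide":[-40.3,-48.5,-1],"turn":0,"grip":8.5},{"slide":[-43.4,-52.5,-1],"turn":0.1,"grip":8.5},{"slide":[-46.5,-56.5,-1],"turn":0.2,"grip":8.5},{"slide":[-49.6,-60.5,-1],"turn":0.3,"grip":8.5},{"slide":[-52.8,-64.6,-1],"turn":0.354,"grip":8.5},{"slide":[-52.8,-64.6,-1],"turn":0.354,"grip":8.5}]' 20
python3 - <<'E'
from h import *
to((.577,-.341,.16),(.545,-.32,.2))
E
```

```text
time: 2.1
eef_pos: [0.49, -0.2039, 0.2408]
tcp_rot: [0.39, 0.921, -0.001, -0.0]
contact_force: [-0.4, 1.1, 0.2]
opening: 0.998
finger_force: 0.0
now [ 0.49   -0.2039  0.2408] yaw_y 44.11
(0.577, -0.341, 0.16) -> [-15.89  -3.29   8.09]
(0.545, -0.32, 0.2) -> [-12.16  -4.13   4.09]
```

```bash
python3 -m inch '[{"slide":[-4,-0.8,1],"turn":0,"grip":8.5},{"slide":[-8,-1.6,3],"turn":0,"grip":8.5},{"slide":[-12,-2.5,5],"turn":0,"grip":8.5},{"slide":[-15.9,-3.3,7],"turn":0,"grip":8.5},{"slide":[-15.9,-3.3,7],"turn":0,"grip":8.5}]'
python3 - <<'E'
from h import *
r,d,K,T=cam("wrist"); save("w1.png",r); P=pts(d,K,T)
m=(P[...,2]>.008)&(P[...,2]<.045)&(abs(P[...,0]-.557)<.07)&(abs(P[...,1]+.317)<.07)
q=P[m][:,:2]; c,wh,an=cv2.minAreaRect(q.astype(np.float32)); print(len(q),c,wh,an,P[m][:,2].max())
b=P[m&(P[...,2]>.024)][:,:2]; mm=b.mean(0);U=np.linalg.svd(b-mm,full_matrices=False)[2][0];U*=np.sign(U[0]);t=(q-mm)@U
print(U,np.degrees(np.arctan2(U[1],U[0])),"base",mm+U*np.percentile(t,1),"top",mm+U*np.percentile(t,99)); to((.577,-.341,.004))
E
```

```text
time: 2.6
eef_pos: [0.5767, -0.3372, 0.164]
tcp_rot: [0.388, 0.922, 0.001, -0.005]
contact_force: [-1.1, 0.2, -0.8]
opening: 0.995
finger_force: 0.0
3523 (0.5593792200088501, -0.3128661513328552) (0.0337214395403862, 0.10133868455886841) 41.80644607543945 0.03519048584110662
[ 0.66454288 -0.74725013] -48.352733929958575 base [ 0.52610639 -0.27580999] top [ 0.58884067 -0.34635202]
now [ 0.5766 -0.3357  0.1664] yaw_y 44.39
(0.577, -0.341, 0.004) -> [-0.54 -0.34 16.24]
```

View pics/w1.png

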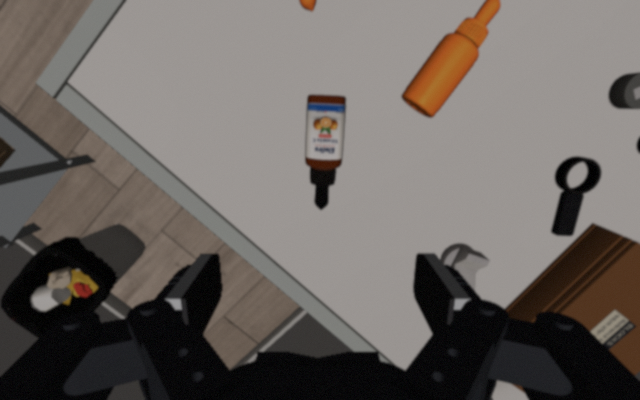

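```bash
python3 -m inch '[{"slide":[-0.3,-0.1,4],"turn":0.04,"grip":8.5},{"slide":[-0.3,-0.1,8],"turn":0.04,"grip":8.5},{"slide":[-0.3,-0.1,11],"turn":0.04,"grip":8.5},{"slide":[-0.3,-0.1,11],"turn":0.04,"grip":8.5},{"slide":[-0.3,-0.1,11],"turn":0.04,"grip":8.5},{"slide":[-0.3,-0.1,11],"turn":0.04,"grip":8.5}]'
python3 - <<'E'
from h import *
to((.5794,-.3406,.004))
E
```

```text
time: 3.25
eef_pos: [0.5807, -0.3392, 0.065]
tcp_rot: [0.405, 0.914, -0.001, 0.003]
contact_force: [0.6, -0.1, 1.0]
opening: 0.996
finger_force: 0.0
now [ 0.5807 -0.3392  0.065 ] yaw_y 42.21
(0.5794, -0.3406, 0.004) -> [ 0.02 -0.2   6.1 ]
```

```bash
python3 -m inch '[{"slide":[0,-0.2,3],"turn":0,"grip":8.5},{"slide":[0,-0.2,5.5],"turn":0,"grip":8.5},{"slide":[0,-0.2,6],"turn":0,"grip":8.5},{"slide":[0,-0.2,6],"turn":0,"grip":8.5},{"slide":[0,-0.2,6],"turn":0,"grip":5},{"slide":[0,-0.2,6],"turn":0,"grip":3.5},{"slide":[0,-0.2,6],"turn":0,"grip":2.6},{"slide":[0,-0.2,6],"turn":0,"grip":2.4},{"slide":[0,-0.2,6],"turn":0,"grip":2.4},{"slide":[0,-0.2,6],"turn":0,"grip":2.4},{"slide":[0,-0.2,6],"turn":0,"grip":2.4}]' 20
python3 - <<'E'
from h import *
r,d,K,T=cam("wrist"); save("w2.png",r[:300,160:480])
E
```

```text
time: 4.35
eef_pos: [0.5776, -0.3398, 0.0014]
tcp_rot: [0.405, 0.914, 0.0, 0.0]
contact_force: [-0.3, 0.1, 0.8]
opening: 0.279
finger_force: 0.2
```

View pics/w2.png

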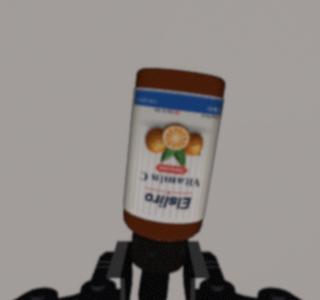

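```bash
python3 -m inch '[{"slide":[0,0,-0.2],"turn":0,"grip":2.8},{"slide":[0,0,-0.2],"turn":0.1,"grip":2.8},{"slide":[0,0,-0.2],"turn":0.1,"grip":2.4},{"slide":[0,0,-0.2],"turn":0.1,"grip":2.3},{"slide":[0,0,-0.2],"turn":0.1,"grip":2.3},{"slide":[0,0,-0.2],"turn":0.1,"grip":2.3}]' 20
python3 -m inch '[{"slide":[0,0,-1],"turn":0,"grip":2.3},{"slide":[0,0,-2],"turn":0,"grip":2.3},{"slide":[0,0,-3],"turn":0,"grip":2.3},{"slide":[0,0,-3],"turn":0,"grip":2.3},{"slide":[0,0,-3],"turn":0,"grip":2.3}]' 20
python3 - <<'E'
from h import *
a=cam("side")[0]; b=cam("wrist")[0]
save("v3.png",np.hstack([cv2.resize(a[240:360,340:480],(420,360)),cv2.resize(b[:300,160:480],(380,360))]))
E
```

```text
time: 5.0
eef_pos: [0.5776, -0.3399, 0.0034]
tcp_rot: [0.45, 0.893, -0.0, -0.0]
contact_force: [0.7, -0.8, 0.2]
opening: 0.268
finger_force: 4.0
time: 5.5
eef_pos: [0.5781, -0.3403, 0.0344]
tcp_rot: [0.451, 0.893, -0.0, 0.001]
contact_force: [0.6, 0.4, -0.8]
opening: 0.273
finger_force: 4.2
```

View pics/v3.png

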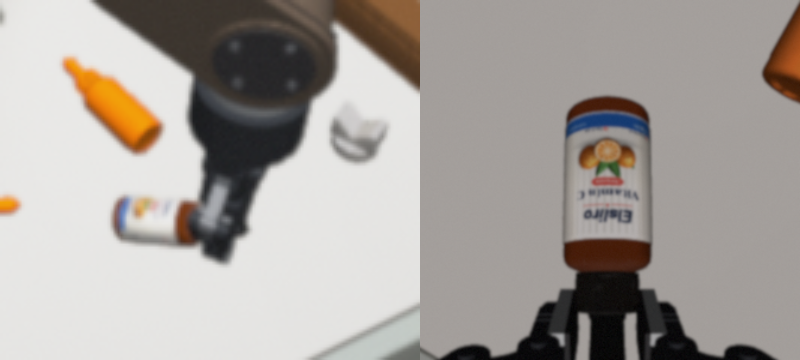

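```bash
cat >> h.py <<'E'
def tilt():
    s=ctrl.get_state(); M=R.from_quat(s["tcp_rot"]).as_matrix(); r,d,K,T=cam("wrist")
    q=(pts(d,K,T)-s["eef_pos"])@M   # tool coords
    b=(abs(q[...,1])<.012)&(q[...,0]>-.02)&(q[...,0]<.1)&(q[...,2]<.09)&(q[...,2]>-.04)&(d>.02)
    H=cv2.cvtColor(r,cv2.COLOR_RGB2HSV); p=q[b&(d>.05)]
    xs=np.arange(-.01,.09,.01); print("opening",round(s["opening"]*8.54,3),"F",s["finger_force"])
    print([(round(100*x,1),round(100*float(np.median(p[abs(p[:,0]-x)<.003,2])),2)) for x in xs if (abs(p[:,0]-x)<.003).sum()>5])
    return r
E
python3 -m inch '[{"slide":[0,0,-3],"turn":0,"grip":2.3},{"slide":[0,0,-6],"turn":0,"grip":2.3},{"slide":[0,0,-9],"turn":0,"grip":2.3},{"slide":[0,0,-9],"turn":0,"grip":2.3},{"slide":[0,0,-9],"turn":0,"grip":2.33},{"slide":[0,0,-9],"turn":0,"grip":2.33}]' 20
python3 -c 'from h import *; tilt()'
python3 -m inch '[{"slide":[0,0,0],"turn":0,"grip":2.35},{"slide":[0,0,0],"turn":0,"grip":2.35},{"slide":[0,0,0],"turn":0,"grip":2.35}]' 20
python3 -c 'from h import *; tilt()'
```

```text
time: 6.2
eef_pos: [0.5764, -0.3389, 0.1209]
tcp_rot: [0.451, 0.893, 0.0, -0.002]
contact_force: [-0.3, 0.5, -1.2]
opening: 0.271
finger_force: 2.3
opening 2.315 F 2.2709934053693814
[(np.float64(-1.0), -3.07), (np.float64(0.0), -3.56), (np.float64(1.0), -2.32), (np.float64(2.0), -1.2), (np.float64(3.0), -0.17), (np.float64(4.0), 1.94), (np.float64(5.0), 4.1)]
time: 6.55
eef_pos: [0.5775, -0.3397, 0.1228]
tcp_rot: [0.451, 0.893, 0.0, -0.0]
contact_force: [0.7, -0.5, -0.0]
opening: 0.274
finger_force: 0.0
opening 2.341 F 0.0
[(np.float64(-1.0), 5.07), (np.float64(0.0), 6.11), (np.float64(1.0), 7.87)]
```

Run:
```python
from h import *
a=cam("side")[0]; b=cam("wrist")[0]
save("v4.png",np.hstack([cv2.resize(a[200:360,300:480],(405,360)),cv2.resize(b[:360,160:480],(320,360))]))
```

```text
(no output)
```

View pics/v4.png

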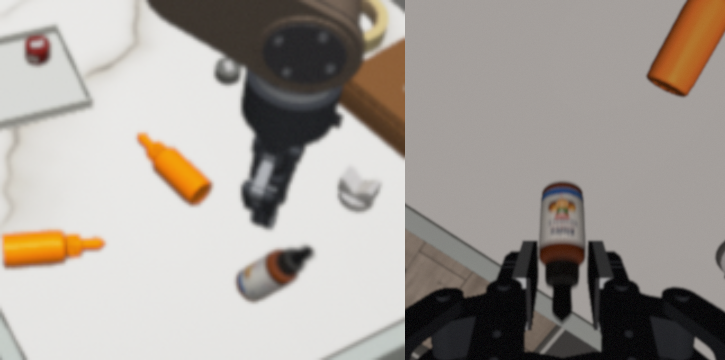

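The bottle swung part-way up, then slipped out when the grip reached 0 N. I'll let it settle and find it again.

```bash
python3 -m inch '[{"slide":[0,0,-2],"turn":0,"grip":4},{"slide":[0,0,-6],"turn":0,"grip":6},{"slide":[2,0,-8],"turn":0,"grip":8.5},{"slide":[2,0,-8],"turn":0,"grip":8.5},{"slide":[2,0,-8],"turn":0,"grip":8.5},{"slide":[2,0,-8],"turn":0,"grip":8.5},{"slide":[2,0,-8],"turn":0,"grip":8.5},{"slide":[2,0,-8],"turn":0,"grip":8.5},{"slide":[2,0,-8],"turn":0,"grip":8.5}]'
cat >> h.py <<'E'
def find(n):
    out=[]
    for cn in("wrist","side"):
        r,d,K,T=cam(cn); P=pts(d,K,T); out.append(r)
        H=cv2.cvtColor(r,cv2.COLOR_RGB2HSV); org=cv2.dilate(((H[...,1]>200)&(H[...,2]>150)).astype(np.uint8),np.ones((5,5)))>0
        m=(P[...,2]>.008)&(P[...,2]<.045)&(P[...,0]>.42)&(P[...,0]<.68)&(P[...,1]>-.45)&(P[...,1]<-.2)&~org&(d>.05)
        k,L,st,c=cv2.connectedComponentsWithStats(m.astype(np.uint8))
        for i in range(1,k):
            if st[i,4]>150:
                q=P[L==i]; c2,wh,an=cv2.minAreaRect(q[:,:2].astype(np.float32)); mm=q[:,:2].mean(0); U=np.linalg.svd(q[:,:2]-mm,full_matrices=False)[2][0]; t=(q[:,:2]-mm)@U
                print(cn,st[i,4],np.round(c2,4),np.round(wh,3),"yaw",np.degrees(np.arctan2(U[1],U[0])).round(1),(mm+U*t.min()).round(4),(mm+U*t.max()).round(4),"med",mm.round(3),"px",c[i].round())
    save(n,np.hstack([cv2.resize(out[0],(400,250)),cv2.resize(out[1][200:360,300:480],(281,250))]))
E
python3 -c 'from h import *; find("v5.png"); to((.5775,-.34,.2))'
```

```text
time: 7.6
eef_pos: [0.5655, -0.3237, 0.2023]
tcp_rot: [0.451, 0.893, 0.0, -0.001]
contact_force: [-0.3, -0.1, 0.1]
opening: 0.998
finger_force: 0.0
wrist 2225 [ 0.6119 -0.3876] [0.034 0.102] yaw -53.6 [ 0.5818 -0.3467] [ 0.6421 -0.4286] med [ 0.603 -0.375] px [317. 238.]
side 648 [ 0.612  -0.3897] [0.032 0.102] yaw -50.3 [ 0.5764 -0.3533] [ 0.6412 -0.4314] med [ 0.604 -0.386] px [436. 335.]
now [ 0.5657 -0.3238  0.2028] yaw_y 36.43
(0.5775, -0.34, 0.2) -> [-2.01 -0.01  0.28]
```

View pics/v5.png

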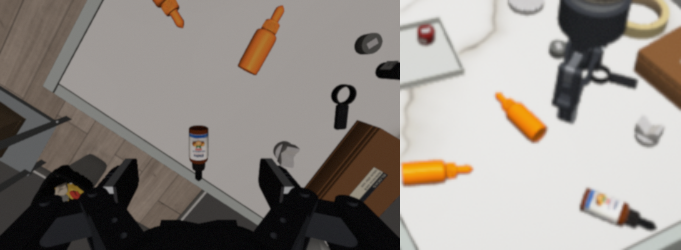

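```bash
python3 -m inch '[{"slide":[-4,0,3],"turn":0,"grip":8.5},{"slide":[-8,0,6],"turn":0,"grip":8.5},{"slide":[-11.2,0,9],"turn":0,"grip":8.5},{"slide":[-11.2,0,13],"turn":0,"grip":8.5},{"slide":[-11.2,0,16],"turn":0,"grip":8.5},{"slide":[-11.2,0,16],"turn":0,"grip":8.5},{"slide":[-11.2,0,16],"turn":0,"grip":8.5}]'
python3 -c 'from h import *; to((.6315,-.4147,.004)); r=cam("wrist")[0]; save("v6.png",r[:300,160:480])'
```

```text
time: 8.4
eef_pos: [0.6321, -0.4137, 0.043]
tcp_rot: [0.451, 0.893, 0.0, -0.001]
contact_force: [0.1, 0.1, 0.5]
opening: 0.993
finger_force: 0.0
now [ 0.6321 -0.4137  0.043 ] yaw_y 36.44
(0.6315, -0.4147, 0.004) -> [-0.05 -0.11  3.9 ]
```

View pics/v6.png

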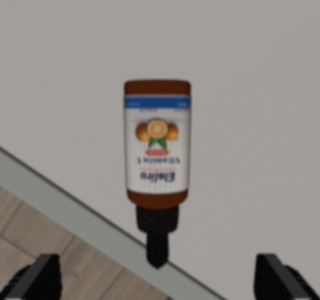

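```bash
python3 -m inch '[{"slide":[0,-0.1,2],"turn":0,"grip":8.5},{"slide":[0,-0.1,3.8],"turn":0,"grip":6},{"slide":[0,-0.1,3.8],"turn":0,"grip":4},{"slide":[0,-0.1,3.8],"turn":0,"grip":3},{"slide":[0,-0.1,3.8],"turn":0,"grip":2.4},{"slide":[0,-0.1,3.8],"turn":0,"grip":2.3},{"slide":[0,-0.1,3.8],"turn":0,"grip":2.28},{"slide":[0,-0.1,3.8],"turn":0,"grip":2.28},{"slide":[0,-0.1,2.8],"turn":0,"grip":2.28},{"slide":[1,-0.1,1.8],"turn":0,"grip":2.28},{"slide":[3,-0.1,0],"turn":0,"grip":2.28},{"slide":[5,-0.1,-2],"turn":0,"grip":2.28},{"slide":[7,-0.1,-3],"turn":0,"grip":2.28},{"slide":[8,-0.1,-3],"turn":0,"grip":2.28},{"slide":[8,-0.1,-3],"turn":0,"grip":2.28},{"slide":[8,-0.1,-3],"turn":0,"grip":2.28}]' 20
python3 -c 'from h import *; tilt()'
```

```text
time: 10.05
eef_pos: [0.5838, -0.3501, 0.0727]
tcp_rot: [0.451, 0.893, -0.0, -0.0]
contact_force: [-0.8, -0.5, -1.5]
opening: 0.267
finger_force: 6.4
opening 2.284 F 6.389752104878426
[(np.float64(-1.0), -3.05), (np.float64(0.0), -2.87), (np.float64(1.0), -1.75), (np.float64(2.0), -1.24), (np.float64(3.0), -0.69), (np.float64(4.0), 0.24), (np.float64(5.0), 1.44), (np.float64(6.0), 2.62), (np.float64(7.0), 7.22), (np.float64(8.0), 7.23)]
```

```bash
python3 -m inch '[{"slide":[0,0,0],"turn":0,"grip":2.30},{"slide":[0,0,0],"turn":0,"grip":2.30},{"slide":[0,0,0],"turn":0,"grip":2.31},{"slide":[0,0,0],"turn":0,"grip":2.31}]' 20
python3 -c 'from h import *; tilt()'
python3 -m inch '[{"slide":[0,0,0],"turn":0,"grip":2.32},{"slide":[0,0,0],"turn":0,"grip":2.32}]' 20
python3 -c 'from h import *; tilt()'
```

```text
time: 10.5
eef_pos: [0.5839, -0.3502, 0.0731]
tcp_rot: [0.451, 0.893, 0.0, -0.0]
contact_force: [0.3, 0.5, -0.6]
opening: 0.27
finger_force: 4.0
opening 2.309 F 3.9696237444877625
[(np.float64(-1.0), -3.21), (np.float64(0.0), -3.04), (np.float64(1.0), -1.81), (np.float64(2.0), -1.16), (np.float64(3.0), -0.48), (np.float64(4.0), 0.7), (np.float64(5.0), 2.15), (np.float64(6.0), 3.64), (np.float64(7.0), 7.27), (np.float64(8.0), 7.27)]
time: 10.75
eef_pos: [0.5839, -0.3501, 0.0733]
tcp_rot: [0.451, 0.893, -0.0, 0.0]
contact_force: [-0.6, 0.6, -0.4]
opening: 0.276
finger_force: 3.2
opening 2.355 F 3.1546664983034134
[(np.float64(-1.0), -3.21), (np.float64(0.0), -3.32), (np.float64(1.0), -2.17), (np.float64(2.0), -0.96), (np.float64(3.0), 0.1), (np.float64(4.0), 2.25), (np.float64(5.0), 4.81), (np.float64(6.0), 7.29), (np.float64(7.0), 7.29), (np.float64(8.0), 7.3)]
```

```bash
python3 -m inch '[{"slide":[0,0,0],"turn":0,"grip":2.32},{"slide":[0,0,0],"turn":0,"grip":2.32},{"slide":[0,0,0],"turn":0,"grip":2.32}]' 20
python3 -c 'from h import *; tilt()'
python3 -m inch '[{"slide":[0,0,0],"turn":0,"grip":2.33},{"slide":[0,0,0],"turn":0,"grip":2.33}]' 20
python3 -c 'from h import *; tilt()'
```

```text
time: 11.1
eef_pos: [0.5839, -0.3501, 0.0734]
tcp_rot: [0.451, 0.893, -0.0, 0.0]
contact_force: [-0.0, -0.2, -0.9]
opening: 0.27
finger_force: 3.2
opening 2.302 F 3.1657762080430984
[(np.float64(-1.0), -3.16), (np.float64(0.0), -3.31), (np.float64(1.0), -2.18), (np.float64(2.0), -0.96), (np.float64(3.0), 0.11), (np.float64(4.0), 2.26), (np.float64(5.0), 4.85), (np.float64(6.0), 7.29), (np.float64(7.0), 7.3), (np.float64(8.0), 7.29)]
time: 11.35
eef_pos: [0.5839, -0.3501, 0.0733]
tcp_rot: [0.451, 0.893, 0.0, 0.0]
contact_force: [-0.2, -0.3, -0.4]
opening: 0.271
finger_force: 2.1
opening 2.314 F 2.0663893595337868
[(np.float64(-1.0), -3.08), (np.float64(0.0), -3.33), (np.float64(1.0), -2.29), (np.float64(2.0), -0.92), (np.float64(3.0), 0.28), (np.float64(4.0), 2.76), (np.float64(5.0), 7.25), (np.float64(6.0), 7.3), (np.float64(7.0), 7.3), (np.float64(8.0), 7.29)]
```

```bash
python3 -m inch '[{"slide":[0,0,0],"turn":0,"grip":2.335},{"slide":[0,0,0],"turn":0,"grip":2.335},{"slide":[0,0,0],"turn":0,"grip":2.335}]' 20
python3 - <<'E'
from h import *
b=tilt(); a=cam("side")[0]
save("v7.png",np.hstack([cv2.resize(a[220:360,340:480],(400,400)),b[:400,160:480]]))
E
```

```text
time: 11.7
eef_pos: [0.5839, -0.35, 0.0733]
tcp_rot: [0.451, 0.893, 0.0, 0.0]
contact_force: [-0.2, -0.9, -0.6]
opening: 0.272
finger_force: 1.6
opening 2.321 F 1.6177884489297867
[(np.float64(-1.0), -3.05), (np.float64(0.0), -3.05), (np.float64(1.0), -2.79), (np.float64(2.0), -0.73), (np.float64(3.0), 1.25), (np.float64(4.0), 7.2), (np.float64(5.0), 7.3), (np.float64(6.0), 7.29), (np.float64(7.0), 7.29), (np.float64(8.0), 7.29)]
```

View pics/v7.png

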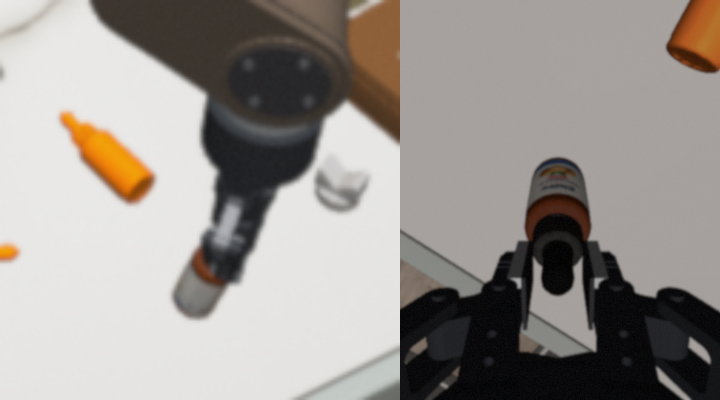

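The bottle now hangs about 20° off vertical with its base forward, at wrist crop (558,200). I'll lower it to the bench and drag the top over the base.

```bash
python3 -m inch '[{"slide":[0,0,0.6],"turn":0,"grip":2.33},{"slide":[0,0,1.1],"turn":0,"grip":2.33},{"slide":[0.5,0,1.2],"turn":0,"grip":2.33},{"slide":[1,0,1.2],"turn":0,"grip":2.33},{"slide":[1.5,0,1.2],"turn":0,"grip":2.33},{"slide":[2,0,1.2],"turn":0,"grip":2.33},{"slide":[2.4,0,1.2],"turn":0,"grip":2.33},{"slide":[2.4,0,1.2],"turn":0,"grip":2.33}]' 20
python3 -c 'from h import *; tilt()'
```

```text
time: 12.6
eef_pos: [0.5707, -0.3315, 0.0636]
tcp_rot: [0.45, 0.893, -0.001, 0.002]
contact_force: [0.7, -0.8, 6.3]
opening: 0.277
finger_force: 3.5
opening 2.365 F 3.4919305820949376
[(np.float64(-1.0), -3.17), (np.float64(0.0), -2.82), (np.float64(1.0), -1.7), (np.float64(2.0), -1.42), (np.float64(3.0), 6.27), (np.float64(4.0), 6.31), (np.float64(5.0), 6.3), (np.float64(6.0), 6.29), (np.float64(7.0), 6.29), (np.float64(8.0), 6.27)]
```

```bash
python3 -m inch '[{"slide":[0.2,0,-0.1],"turn":0,"grip":2.35},{"slide":[0.2,0,-0.1],"turn":0,"grip":2.6},{"slide":[0.2,0,-0.1],"turn":0,"grip":3.5},{"slide":[0.2,0,-0.1],"turn":0,"grip":5},{"slide":[0.2,0,-0.1],"turn":0,"grip":6.5},{"slide":[0.2,0,-0.1],"turn":0,"grip":6.5},{"slide":[0.2,0,-0.1],"turn":0,"grip":6.5},{"slide":[0.2,0,-0.1],"turn":0,"grip":6.5}]' 20
python3 - <<'E'
from h import *
b=tilt(); a=cam("side")[0]
save("v8.png",np.hstack([cv2.resize(a[220:360,340:480],(400,400)),b[:400,160:480]]))
E
```

```text
time: 13.45
eef_pos: [0.5685, -0.3291, 0.0622]
tcp_rot: [0.451, 0.893, 0.0, -0.0]
contact_force: [-0.3, 0.1, 0.0]
opening: 0.764
finger_force: 0.0
opening 6.527 F 0.0
[(np.float64(-1.0), -1.59), (np.float64(0.0), -2.17), (np.float64(1.0), 0.97), (np.float64(2.0), 6.18), (np.float64(3.0), 6.19), (np.float64(4.0), 6.19), (np.float64(5.0), 6.19), (np.float64(6.0), 6.18), (np.float64(7.0), 6.18), (np.float64(8.0), 6.18)]
```

View pics/v8.png

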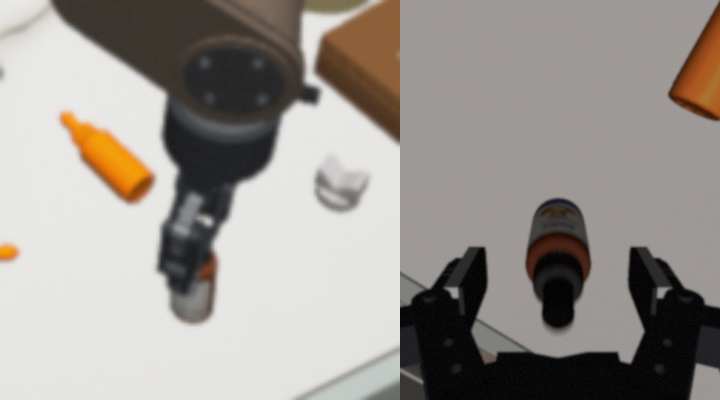

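```bash
python3 -m inch '[{"slide":[0,0,0],"turn":0,"grip":6.5},{"slide":[0,0,0],"turn":0,"grip":6.5},{"slide":[0,0,0],"turn":0,"grip":6.5},{"slide":[0,0,0],"turn":0,"grip":6.5},{"slide":[0,0,0],"turn":0,"grip":6.5}]' 20
python3 - <<'E'
from h import *
s=ctrl.get_state(); M=R.from_quat(s["tcp_rot"]).as_matrix(); r,d,K,T=cam("wrist"); P=pts(d,K,T); q=(P-s["eef_pos"])@M
m=(d>.04)&(abs(q[...,1])<.025)&(abs(q[...,0])<.04)&(P[...,2]>.004)&(P[...,2]<.11)
for h in np.arange(.01,.11,.01):
    g=m&(abs(P[...,2]-h)<.003); p=q[g]
    if len(p)>8: print(round(h,3),len(p),"x %.1f..%.1f"%tuple(100*np.percentile(p[:,0],[3,97])),"y %.2f..%.2f"%tuple(100*np.percentile(p[:,1],[3,97])))
E
```

```text
time: 14.05
eef_pos: [0.5685, -0.3291, 0.0623]
tcp_rot: [0.451, 0.893, 0.0, 0.0]
contact_force: [0.0, 0.2, -0.2]
opening: 0.758
finger_force: 0.0
0.01 111 x 0.6..1.5 y -1.51..1.35
0.02 145 x 0.6..1.5 y -1.41..1.39
0.03 175 x 0.5..1.5 y -1.48..1.36
0.04 207 x 0.4..1.5 y -1.51..1.40
0.05 299 x 0.4..1.4 y -1.52..1.48
0.06 1230 x -0.7..1.3 y -1.52..1.47
0.07 314 x -0.0..0.9 y -1.11..1.06
0.08 921 x -0.8..0.7 y -0.97..0.95
0.09 234 x -0.1..0.4 y -0.58..0.57
0.1 648 x -0.7..0.2 y -0.51..0.50
```

```bash
python3 -m inch '[{"slide":[-0.15,0,1],"turn":0,"grip":6.5},{"slide":[-0.15,0,2.2],"turn":0,"grip":6.5},{"slide":[-0.15,0,2.7],"turn":0,"grip":6.5},{"slide":[-0.15,0,2.7],"turn":0,"grip":6.5},{"slide":[-0.15,0,2.7],"turn":0,"grip":5},{"slide":[-0.15,0,2.7],"turn":0,"grip":4},{"slide":[-0.15,0,2.7],"turn":0,"grip":3.5},{"slide":[-0.15,0,2.7],"turn":0,"grip":3},{"slide":[-0.15,0,2.7],"turn":0,"grip":2.8},{"slide":[-0.15,0,2.7],"turn":0,"grip":2.8},{"slide":[-0.15,0,2.7],"turn":0,"grip":2.8},{"slide":[-0.15,0,1.7],"turn":0,"grip":2.8},{"slide":[-0.15,0,-0.3],"turn":0,"grip":2.8},{"slide":[-0.15,0,-3.3],"turn":0,"grip":2.8},{"slide":[-0.15,0,-6.5],"turn":0,"grip":2.8},{"slide":[-0.15,0,-8],"turn":0,"grip":2.8},{"slide":[-0.15,0,-8],"turn":0,"grip":2.8}]' 30
python3 - <<'E'
from h import *
f=np.load("scene0.npz"); print("cab foot corner",plane(276,184,0,f["K"],f["T"]), "right edge",plane(366,148,0,f["K"],f["T"]))
tilt(); to((.445,0,.14),(.5,-.17,.14),(.45,-0.05,.14))
E
```

```text
time: 15.8
eef_pos: [0.5707, -0.3315, 0.1457]
tcp_rot: [0.451, 0.893, -0.001, 0.003]
contact_force: [-1.4, -0.1, -0.9]
opening: 0.358
finger_force: 29.8
cab foot corner [0.56284346 0.26597996 0.        ] right edge [0.93360525 0.23117518 0.        ]
opening 3.058 F 29.821481991384644
[(np.float64(0.0), -3.39), (np.float64(1.0), -2.74), (np.float64(2.0), 0.29)]
now [ 0.5696 -0.3306  0.1431] yaw_y 36.44
(0.445, 0, 0.14) -> [34.    9.61  0.26]
(0.5, -0.17, 0.14) -> [17.05  3.94  0.29]
(0.45, -0.05, 0.14) -> [29.68  7.04  0.27]
```

```bash
python3 -m inch '[{"slide":[1,0.3,0],"turn":0,"grip":2.8},{"slide":[3,1,0],"turn":0,"grip":2.8},{"slide":[6,2.1,0],"turn":0,"grip":2.8},{"slide":[9,3.2,0],"turn":0,"grip":2.8},{"slide":[12,4.2,0],"turn":0,"grip":2.8},{"slide":[15,5.3,0],"turn":0,"grip":2.8},{"slide":[18,6.3,0],"turn":0,"grip":2.8},{"slide":[21,7.4,0],"turn":0,"grip":2.8},{"slide":[24,8.4,0],"turn":0,"grip":2.8},{"slide":[27,9.5,0],"turn":0,"grip":2.8},{"slide":[30,10.6,0],"turn":0,"grip":2.8},{"slide":[32,11.3,0],"turn":0,"grip":2.8},{"slide":[33.5,11.8,0],"turn":0,"grip":2.8},{"slide":[34.1,12,0],"turn":0,"grip":2.8},{"slide":[34.1,12,0],"turn":0,"grip":2.8},{"slide":[34.1,12,0],"turn":0,"grip":2.8},{"slide":[34.1,12,0],"turn":0,"grip":2.8},{"slide":[34.1,12,0],"turn":0,"grip":2.8},{"slide":[34.1,12,0],"turn":0,"grip":2.8}]' 30
python3 - <<'E'
from h import *
tilt(); a=cam("side")[0]; b=cam("scene")[0]
save("v9.png",np.hstack([cv2.resize(a[100:300,200:400],(400,400)),cv2.resize(b[100:300,200:400],(400,400))]))
E
```

```text
time: 17.75
eef_pos: [0.4636, 0.0147, 0.1424]
tcp_rot: [0.451, 0.893, -0.0, 0.0]
contact_force: [0.9, 0.5, -0.9]
opening: 0.362
finger_force: 29.8
opening 3.094 F 29.804897412532227
[(np.float64(0.0), -2.98), (np.float64(1.0), -2.77), (np.float64(2.0), 0.27)]
```

View pics/v9.png

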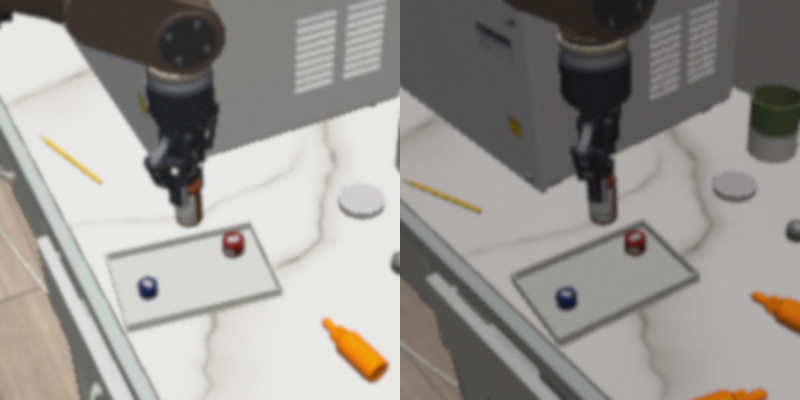

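The bottle is held upright at (190,205) on the left and (603,200) on the right. The cameras look down at an angle, so it appears above the tray in the picture. The measured tool position, (0.464, 0.015), is over the tray's centre. The tray and specimens look undisturbed, so I'm handing in.

```bash
python3 -c 'from plant import ctrl; print(ctrl.get_state()["dq"].round(4)); print(ctrl.sign_off())'
```

```text
[ 0.0031 -0.0003  0.0005 -0.0007  0.0002 -0.0012]
the job is handed in; nothing more can be done
None
```

Handed in at about 18 s: the bottle stood by itself on the bench for about half a second or more and is now held upright and still, base about 11 cm above the tray; on the first try it slipped from the grip and fell from roughly 12 cm, but it landed clear of everything else.

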